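Load the tote from the leak tester and hold it off the scale

ROBOT

A 6-joint arm with a two-finger parallel gripper is mounted at the origin on the work surface. World frame = base frame: x ahead of the robot, y to its left, z up, the work surface at z = 0. Lengths are in mm, angles in rad, forces in N, time in s.
With the tool pointing down it reaches from about 275 to 1000 mm from the base axis. Payload 8.4 kg.
Tool frame: the origin (TCP) lies at the very end of the fingers, on their centre line; the grasp point (between the pads) lies 19 mm behind it; x points along the fingers, y is the direction in which the jaws open and shut, and the axes are right-handed (so a half turn about x gives the same grasp; the last joint's range is limited). The gripper opens to 85 mm and grips with 20 to 120 N. Pads are 22 mm wide; open, the fingers measure 114 mm over their backs; the gripper's body (76 mm by 85 mm) begins 54 mm behind the grasp point. The pads swing forward as they close: fully open they stand 13 mm farther back than shut.
Start: joints at [1.325, 0.353, 1.633, -0, 1.155, -0.002], TCP at [150.868, 606.52, 231.281] pointing down, gripper open.
Joint ranges: [-2.63, 2.63], [-0.92, 2.1], [0.06, 2.66], [-1.3, 4.44], [0, 2.69], [-3.02, 3.02]. Speed limits (rad/s): [2.22, 2.22, 2.79, 3.14, 3.14, 3.14].

INTERFACE

Orientations are given as [roll, pitch, yaw] about the fixed x, y, z axes, in that order (R = Rz(yaw) Ry(pitch) Rx(roll)).
In Python, from rig import r, grab_frame, camera_params, sign_off gives the robot as it stands.
- The arm moves only by the tool drive_tool, never from a script. Its argument "rows" is one flat list of numbers, 7 for each row, row after row: the shift along the tool's x, y, z in mm, then the turn, a rotation vector about the tool's x, y, z in degrees, then the opening in per cent of the stroke, from 0 (shut) to 100 (fully open). In form: [x, y, z, rx, ry, rz, fingers, x, y, z, rx, ry, rz, fingers, ...]. A call has 1 to 10 rows; each row is the pose to reach, as a shift and turn from the pose measured when the call began, along the tool's axes at that moment; what a row does not reach only later rows make up. A row lasts 1/8 s, in which the tool goes at most 62.5 mm and 10.7 degrees, less where a joint would pass 70% of its speed; a pose out of reach is approached as far as the arm can. A call with a gripper value outside its range is refused whole. The fingers move at their own pace and stop on an object; "newtons" is the grip in N (left out, the last holds). Time passes only in rows, so rows that repeat a pose let the fingers close. It gives the time, the measured TCP pose, the force and the opening at its end, in the units of the state.
- r.sense(): the state, without advancing time (a new reading comes with each control period).
- grab_frame(name): name is "side" or "top" or "wrist"; returns the picture (400x640x3 uint8, red, green, blue); there is no depth.
- camera_params(name): a dict with "vertical_fov" (degrees; the focal length in pixels is half the picture's height over the tangent of half this angle, whatever the lens; pixels are square), "cx", "cy" (the principal point, pixels), "pose" (4x4, takes a point from camera to world coordinates); the wrist camera has in their place "tool_from_camera" (4x4, takes a point from camera to tool coordinates, whose origin is the TCP and whose axes are the tool frame's). Camera axes: x right, y down, z forward; pixel columns grow to the right and rows downward; lengths in mm; the calibration is good to about 2 mm. A picture is of the moment at which its call begins: read the wrist's pose just before it. camera_params takes no time and is no camera call.
- sign_off(): hands the job in, once; it reports no verdict.
The state is a dict: "clock": time; "qpos": joint angles; "qvel": joint speeds; "joint_efforts": joint torques, N m; "eef_pos": TCP position; "tcp_rot": TCP orientation; "contact_force": force on the tool from outside, world axes, zero at the start; "wrist_torque": the same for the moment, N m; "opening": opening from 0.0 (shut) to 1.0 (fully open).
Only numpy, scipy, OpenCV 4.12 (cv2) and the standard library are available. Lean on these libraries where they do the work, as an engineer would, in place of code of your own. Each camera call takes 0.05 s, during which the arm holds its last target.

TASK

Collect the two finished tee fittings from the leak tester's catch tray and lay them gently, not dropped, in the tote standing on the scale, one in each of its two bays so that it balances; the round test plug and everything else on the bench stay where they are. Then lift the tote by its handle bar until its underside is about 10 cm above the scale's platform, and keep it there level and steady so that the scale can be zeroed: finish while still holding it in the air.

Things in the scene. Friction and masses are not known exactly. Their poses are not given: they have to be found in the camera images.
- fitting_a_mid (a point): a finished brass tee fitting, 0.11 to 0.21 kg: block 64 mm long, 30 wide, 36 high, a round port 20 mm across standing out 18 mm from each end (100 mm over all) and a round port 18 mm across standing 10 mm up from its top. This point is the centre of the block, 18 mm above its underside; x runs along the length, y across the 30 mm width (the grasp), z up. It starts upright on the tray floor
- fitting_a: the same fitting; origin: centre of its underside, same axes
- fitting_b_mid (a point): a finished brass tee fitting, 0.11 to 0.21 kg: block 64 mm long, 30 wide, 36 high, a round port 20 mm across standing out 18 mm from each end (100 mm over all) and a round port 18 mm across standing 10 mm up from its top. This point is the centre of the block, 18 mm above its underside; x runs along the length, y across the 30 mm width (the grasp), z up. It starts upright on the tray floor
- fitting_b: the same fitting; origin: centre of its underside, same axes
- tote_bar (a point): centre of the tote's handle bar, fixed to the tote: a wooden bar running along x, 18 mm wide (y), 22 high (z), 138 mm clear between its two uprights, its centre 115 mm above the tote's underside. The axes are the tote's
- tote: open aluminium carrier tote, about 0.4 kg (0.32 to 0.48), standing on the scale: 150 mm (x) by 300 (y), walls 50 high and 4 thick, floor 4 thick; a cross wall 4 thick and 48 high under the handle bar parts it into two bays, each 142 mm (x) by 144 (y). Flat metal uprights 30 mm wide (y), 126 mm high stand at x = +-72 mm and carry the bar. Origin: centre of its underside, z up
- bay_left (a point): centre of the floor of the bay at +y of the tote (80 mm along y from the bar); axes of the tote
- bay_right (a point): centre of the floor of the bay at -y of the tote (80 mm along y from the bar); axes of the tote
- tester: leak tester fixed to the bench with its steel catch tray, 340 mm (x) by 180 (y), walls 32 high and 5 thick, floor top 5 mm above the bench. Origin: underside centre of the tray. A chute (200 mm wide in x, sloping down from 95 mm high at the housing to 41 mm at the tray) ends over the tray's -y edge, 78 mm from the origin; the housing is 340 mm wide, 210 high, its face 190 mm from the origin towards -y
- tray_floor (a point): centre of the catch tray's floor, 5 mm above the bench
- scale: low bench scale fixed to the bench, 200 mm (x) by 220 (y), top 30 mm above the bench, with a 22 mm high display part reaching to 150 mm on its -x side. Origin: underside centre
- scale_top (a point): centre of the scale's platform surface, 30 mm above the bench; z up
- plug: round brass test plug, 38 mm across the flange, 34 high, standing in the catch tray among the fittings; it is not a finished fitting and stays. Origin: underside centre
- wash_bottle: white plastic bottle, 64 mm across, 170 high; stays. Origin: underside centre
- jar: glass jar with black lid, 66 mm across, 85 high; stays. Origin: underside centre
- tape: roll of white tape lying flat, 90 mm across, 24 high; stays. Origin: underside centre
- wrench: steel wrench lying on the bench; stays. Its x axis is its length
- stopper: black rubber stopper, 42 mm across, 32 high; stays. Origin: underside centre
- screwdriver: screwdriver lying on the bench; stays. Its x axis is its length
Mind the look-alikes: they are no part of the job. What is shaped like the fitting_b but red is not meant.

How it is judged:
By the outcome, as a careful person would: the job done as asked, in the order asked, and still so for the second after the job is handed in, while the arm keeps its last pose, push and grip.
It also fails if it takes over 72 s, if anything falls off the work surface, if the arm or the gripper's body presses on something with over 40 N, if the wrist force passes 120 N, or if a joint passes its speed limit or range.

## Working session

There is one attempt and no reset: what is moved stays moved. The work goes in short steps, Python scripts to look and compute and a tool call to move; the robot and the scene stay as the last step left them, time stands still between calls to the robot, and variables do not carry over. Pictures are saved under pics/ and viewed, and the job is handed in when it is done.

Besides the shell and the picture viewer there is one more tool, called after "Emit:" as a command line: name --argument value ..., lists and objects as JSON in quotes. drive_tool: Moves the arm, as the interface text tells. Its arguments: {"type":"object","properties":{"rows":{"type":"array","items":{"type":"number"}},"newtons":{"type":"number"}},"required":["rows"]}

```bash
ls; mkdir -p pics; python3 - <<'E'
from rig import r, grab_frame, camera_params
import cv2
print(r.sense())
for n in ["side","top","wrist"]:
    im=grab_frame(n); cv2.imwrite(f"pics/{n}0.png",im[:,:,::-1]); print(n,camera_params(n))
E
```

```text
pics
{'clock': 0.0, 'qpos': array([ 1.32461369e+00,  3.53620615e-01,  1.63412606e+00,  4.92505500e-06,
        1.15517755e+00, -2.39325448e-03]), 'qvel': array([-0.00070407,  0.00089151, -0.0008758 , -0.00321452,  0.00280559,
       -0.00089663]), 'joint_efforts': array([-6.19599123e-04, -6.05277872e+01, -3.42035437e+01,  1.75778939e-05,
        9.92881571e-03,  1.71470475e-05]), 'eef_pos': array([150.74538722, 606.07229641, 230.58232058]), 'tcp_rot': array([-1.57657137,  1.56946475, -1.82036275]), 'contact_force': array([-0.43657327,  0.58241658, -0.19906569]), 'wrist_torque': array([ 0.01096953,  0.00333675, -0.03180754]), 'opening': 1.0012472105473071}
side {'vertical_fov': 54.98139065886779, 'cx': 321.32780601214586, 'cy': 202.56792824908152, 'pose': array([[ 9.97147096e-01, -5.59130776e-02,  5.07089414e-02,
         4.72528955e+02],
       [-7.34949829e-02, -5.66011642e-01,  8.21114674e-01,
        -6.69198504e+02],
       [-1.72091973e-02, -8.22498966e-01, -5.68506196e-01,
         6.80798008e+02],
       [ 0.00000000e+00,  0.00000000e+00,  0.00000000e+00,
         1.00000000e+
[... 202 characters left out ...]
99938569e-01,  8.30399060e-03, -7.34184576e-03,
         1.36049765e+02],
       [ 6.83433610e-03, -5.95758172e-02, -9.98200388e-01,
         1.59454162e+03],
       [ 0.00000000e+00,  0.00000000e+00,  0.00000000e+00,
         1.00000000e+00]])}
wrist {'vertical_fov': 63.70775356979628, 'cx': 316.01632553595823, 'cy': 198.9899917334362, 'tool_from_camera': array([[-1.50624744e-06, -3.26272640e-01,  9.45275708e-01,
        -1.41598348e+02],
       [ 9.99999936e-01,  3.38968942e-04,  1.18592426e-04,
         5.21588552e-01],
       [-3.59112570e-04,  9.45275647e-01,  3.26272619e-01,
        -8.54986246e+01],
       [ 0.00000000e+00,  0.00000000e+00,  0.00000000e+00,
         1.00000000e+00]])}
```

View pics/side0.png

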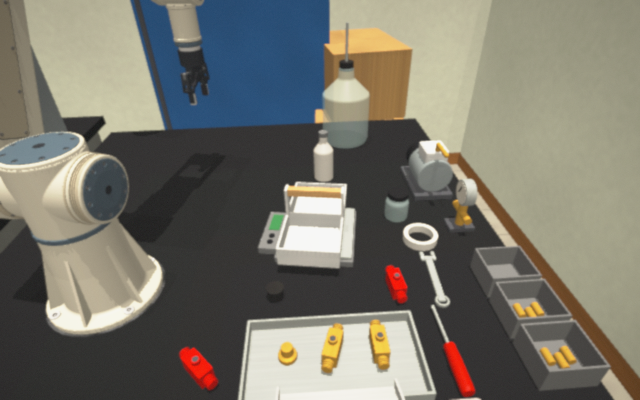

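View pics/top0.png

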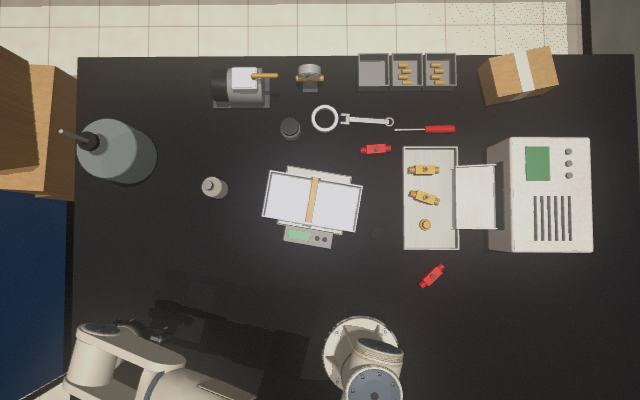

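View pics/wrist0.png

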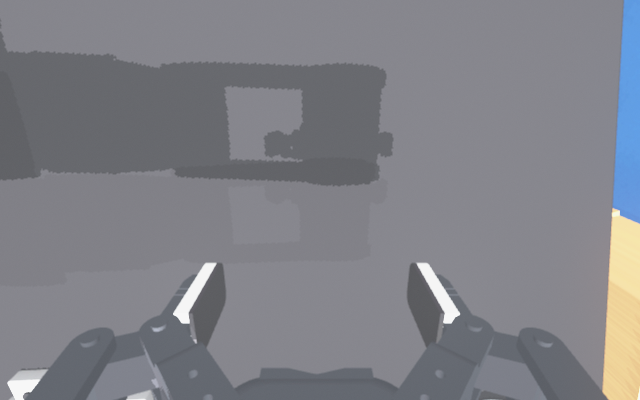

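Tee candidates in the top view are two brass ones in the tray at (423,170) and (424,198). The red look-alikes are at (376,149) and (432,275), and the round plug is at (425,225). I choose the two brass tees and check them in close crops.

```bash
python3 - <<'E'
import cv2,numpy as np
t=cv2.imread("pics/top0.png"); s=cv2.imread("pics/side0.png")
cv2.imwrite("pics/c_tray.png",cv2.resize(t[140:255,395:500],None,fx=5,fy=5,interpolation=cv2.INTER_CUBIC))
cv2.imwrite("pics/c_tote.png",cv2.resize(t[160:250,255:370],None,fx=6,fy=6,interpolation=cv2.INTER_CUBIC))
cv2.imwrite("pics/c_strayS.png",cv2.resize(s[300:400,230:440],None,fx=3.8,fy=3.8,interpolation=cv2.INTER_CUBIC))
cv2.imwrite("pics/c_stoteS.png",cv2.resize(s[175:275,255:365],None,fx=5.5,fy=5.5,interpolation=cv2.INTER_CUBIC))
E
```

```text
(no output)
```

View pics/c_tray.png

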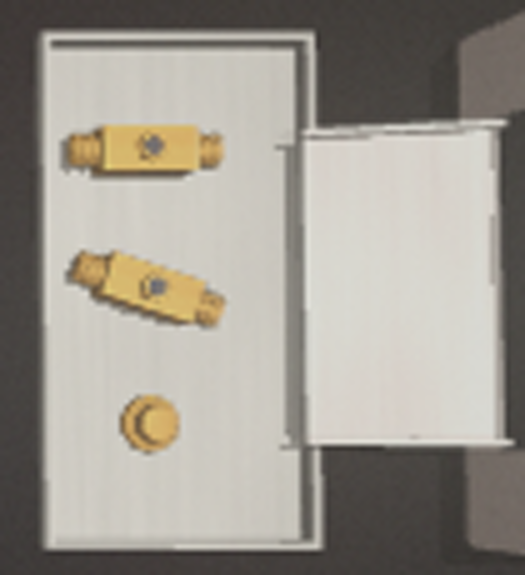

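View pics/c_tote.png

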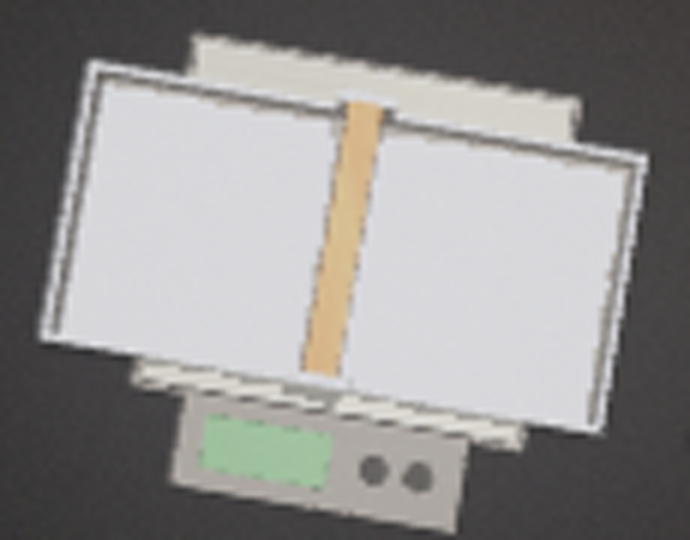

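View pics/c_strayS.png

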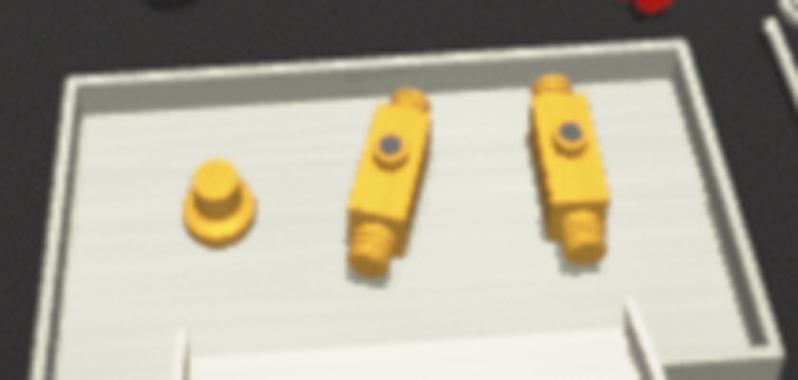

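View pics/c_stoteS.png

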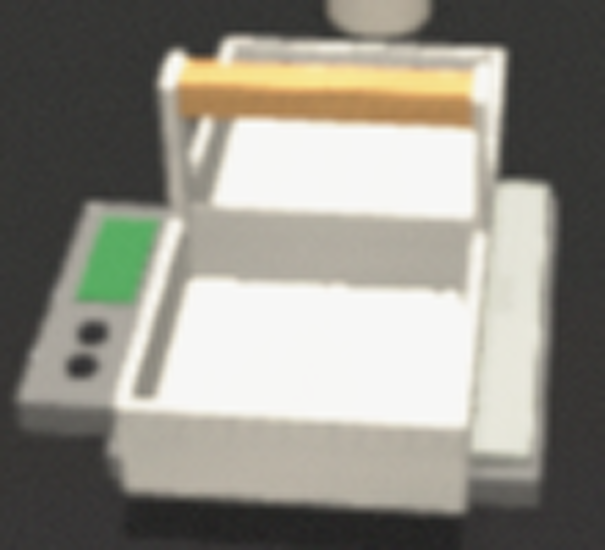

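```bash
cat > h.py <<'E'
import numpy as np, cv2
from rig import r, grab_frame, camera_params
from scipy.spatial.transform import Rotation as Ro
def K(p): 
    f=200/np.tan(np.radians(p["vertical_fov"]/2)); return f,p["cx"],p["cy"]
def pose(name,s=None):
    p=camera_params(name)
    if name!="wrist": return p,p["pose"]
    s=s or r.sense(); T=np.eye(4); T[:3,:3]=Ro.from_euler("xyz",s["tcp_rot"]).as_matrix(); T[:3,3]=s["eef_pos"]
    return p,T@p["tool_from_camera"]
def ray(name,uv,s=None):
    p,T=pose(name,s); f,cx,cy=K(p)
    d=T[:3,:3]@np.array([(uv[0]-cx)/f,(uv[1]-cy)/f,1]); return T[:3,3],d
def onz(name,uv,z,s=None):
    o,d=ray(name,uv,s); return o+d*(z-o[2])/d[2]
def tri(a,b):
    (o1,d1),(o2,d2)=a,b
    A=np.array([d1,-d2]).T; t=np.linalg.lstsq(A,o2-o1,rcond=None)[0]
    p,q=o1+d1*t[0],o2+d2*t[1]; return (p+q)/2,np.linalg.norm(p-q)
def proj(name,P,s=None):
    p,T=pose(name,s); f,cx,cy=K(p); c=np.linalg.inv(T)@np.append(P,1); return np.array([cx+f*c[0]/c[2],cy+f*c[1]/c[2]])
def crop(uv,f,o): return ((uv[0]+.5)/f-.5+o[0],(uv[1]+.5)/f-.5+o[1])
def go(pos,jaw,near=True):
    """target: tool x down, jaws along angle jaw (deg, world xy); print shift and rotvec"""
    s=r.sense(); R=Ro.from_euler("xyz",s["tcp_rot"]); 
    best=None
    for k in (0,180):
        a=np.radians(jaw+k); x=np.array([0,0,-1.]); y=np.array([np.cos(a),np.sin(a),0]); M=np.array([x,y,np.cross(x,y)]).T
        rv=(R.inv()*Ro.from_matrix(M)).as_rotvec(degrees=True)
        # keep q6 in range: q6 change = ... report both
        sh=R.inv().apply(np.array(pos)-s["eef_pos"])
        print("opt",k,"shift",sh.round(1),"rot",rv.round(1))
def st():
    s=r.sense(); R=Ro.from_euler("xyz",s["tcp_rot"]).as_matrix(); y=R[:,1]
    print("t",round(s["clock"],2),"tcp",s["eef_pos"].round(1),"x",R[:,0].round(3),"jaw",round(float(np.degrees(np.arctan2(y[1],y[0]))),1),"F",s["contact_force"].round(2),"M",s["wrist_torque"].round(2),"open",round(s["opening"],3),"q",s["qpos"].round(2))
E
python3 - <<'E'
from h import *
st()
tr=(395,140); to=(255,160); ss=(230,300); so=(255,175)
for n,t,s in [("A",(151,147),(570,131)),("B",(153,287),(391,145)),("plugtop",(155,421),(216,180))]:
    t=crop(t,5,tr); s=crop(s,3.8,ss)
    print(n,onz("top",t,51 if n!="plugtop" else 39).round(1),onz("side",s,51 if n!="plugtop" else 39).round(1),[x.round(1) if hasattr(x,'round') else x for x in tri(ray("top",t),ray("side",s))])
for n,a,b in [("A",(65,148),(222,150)),("B",(70,265),(222,314))]:
    a,b=[onz("top",crop(q,5,tr),23) for q in (a,b)]; d=a-b; print(n,"top ends",a.round(1),b.round(1),np.linalg.norm(d),np.degrees(np.arctan2(d[1],d[0])))
    
a=onz("side",crop((552,78),3.8,ss),23);b=onz("side",crop((585,255),3.8,ss),23);print("A side",np.degrees(np.arctan2(*(a-b)[1::-1])),a,b)
a=onz("side",crop((412,92),3.8,ss),23);b=onz("side",crop((368,268),3.8,ss),23);print("B side",np.degrees(np.arctan2(*(a-b)[1::-1])),a,b)
# bar top ends z=30+126
b1=onz("top",crop((362,103),6,to),156);b2=onz("top",crop((320,374),6,to),156);d=b1-b2
print("bar",b1,b2,(b1+b2)/2,np.linalg.norm(d),np.degrees(np.arctan2(d[1],d[0])))
c=[onz("top",crop(q,6,to),80) for q in [(90,61),(648,156),(603,433),(40,338)]]
print("rim",np.array(c).round(1),np.mean(c,0)); 
for i in range(4): d=c[(i+1)%4]-c[i]; print(np.linalg.norm(d),np.degrees(np.arctan2(d[1],d[0])))
for q in [(180,84),(478,97)]: pass
b1=onz("side",crop((178,61),5.5,so),156);b2=onz("side",crop((475,71),5.5,so),156);d=b2-b1
print("bar side back top edge",b1,b2,np.linalg.norm(d),np.degrees(np.arctan2(d[1],d[0])))
c=[onz("top",crop(q,5,tr),37) for q in [(42,34),(315,33),(323,548),(43,548)]]
print("tray",np.array(c).round(1),np.mean(c,0))
E
```

```text
t 0.15 tcp [150.8 606.1 230.7] x [-0.    -0.001 -1.   ] jaw 76.0 F [-0.12 -0.07 -0.13] M [-0.02  0.01 -0.04] open 1.001 q [ 1.32  0.35  1.63  0.    1.16 -0.  ]
A [ 606.5 -212.8   51. ] [ 607.6 -214.    51. ] [array([ 607.2, -213.1,   49.8]), np.float64(1.2)]
B [ 515.2 -212.1   51. ] [ 516.6 -214.4   51. ] [array([ 516.1, -212.7,   48.5]), np.float64(1.4)]
plugtop [ 428.5 -214.2   39. ] [ 428.  -218.6   39. ] [array([ 428.1, -215.3,   34.4]), np.float64(0.8)]
A top ends [ 609.7 -162.    23. ] [ 607.5 -266.2   23. ] 104.1678714896952 88.81451175043644
B top ends [ 531.9 -163.8   23. ] [ 498.7 -263.6   23. ] 105.19550625212645 71.57808686034677
A side 87.96975935131168 [ 610.53949488 -159.22082317   23.        ] [ 606.80305959 -264.62328608   23.        ]
B side 72.10264629431006 [ 533.21261633 -161.77186868   23.        ] [ 500.67384221 -262.52976319   23.        ]
bar [572.97472769 144.34622633 156.        ] [436.69227461 166.47872871 156.        ] [504.83350115 155.41247752 156.        ] 138.0679350151616 -9.224399011626147
rim [[604.5 289.   80. ]
 [551.5  -6.7  80. ]
 [405.1  19.1  80. ]
 [457.8 315.7  80. ]] [504.74101813 154.26270981  80.        ]
300.4325905419325 -100.16367370825412
148.65033295991137 170.0115600126013
301.27212294951585 79.93876995934748
149.18880103757775 -10.311309362038635
bar side back top edge [436.92637325 173.66661196 156.        ] [573.96364925 151.06252179 156.        ] 138.88902010585906 -9.366511346456836
tray [[ 683.6 -145.7   37. ]
 [ 682.9 -325.8   37. ]
 [ 345.1 -322.3   37. ]
 [ 346.7 -140.    37. ]] [ 514.55374796 -233.43997123   37.        ]
```

```bash
python3 - <<'E'
from h import *
go((516,-213,200),-18.2)
E
```

```text
opt 0 shift [  31.5 -706.7  552.2] rot [94.2  0.1  0.1]
opt 180 shift [  31.5 -706.7  552.2] rot [-85.8  -0.    0. ]
```

Emit:
drive_tool --rows '[0,-350,276,47,0,0,100,0,-350,276,47,0,0,100,0,-350,276,47,0,0,100,0,-350,276,47,0,0,100,0,-350,276,47,0,0,100,0,-350,276,47,0,0,100,0,-350,276,47,0,0,100,20,-707,552,94,0,0,75,32,-707,552,94,0,0,75,32,-707,552,94,0,0,75]' --newtons 40

```text
clock: 1.4
eef_pos: [406.5, 34.4, 219.5]
tcp_rot: [0.807, 1.57, -0.826]
contact_force: [0.5, 0.8, -0.3]
opening: 0.752
```

```bash
python3 - <<'E'
from h import *
st(); go((516,-213,200),-18.2)
E
```

```text
t 1.4 tcp [406.5  34.4 219.5] x [ 0.001 -0.001 -1.   ] jaw -3.6 F [ 0.55  0.77 -0.26] M [ 0.03 -0.03 -0.01] open 0.752 q [ 0.08  0.02  2.08 -0.    1.04  0.14]
opt 0 shift [ 19.8 124.6 240.1] rot [14.6  0.  -0.1]
opt 180 shift [ 19.8 124.6 240.1] rot [-1.654e+02  1.000e-01  1.000e-01]
```

Emit:
drive_tool --rows '[20,125,240,14.6,0,0,75,20,125,240,14.6,0,0,75,20,125,240,14.6,0,0,75,20,125,240,14.6,0,0,75,20,125,240,14.6,0,0,75,20,125,240,14.6,0,0,75,20,125,240,14.6,0,0,75]'

```text
clock: 2.28
eef_pos: [515.7, -211.6, 199.6]
tcp_rot: [-1.34, 1.57, 3.056]
contact_force: [0.2, -0.3, 0.2]
opening: 0.748
```

```bash
python3 - <<'E'
from h import *
st(); cv2.imwrite("pics/w1.png",grab_frame("wrist")[:,:,::-1]); print(proj("wrist",(516,-213,51)),proj("wrist",(607,-213,51)))
E
```

```text
t 2.27 tcp [ 515.7 -211.6  199.6] x [-0.  0. -1.] jaw -18.1 F [ 0.18 -0.26  0.23] M [-0.05  0.04 -0.01] open 0.748 q [-0.39  0.28  1.81 -0.    1.05 -0.08]
[318.16806624 184.6537451 ] [413.17562891 154.91885763]
```

View pics/w1.png

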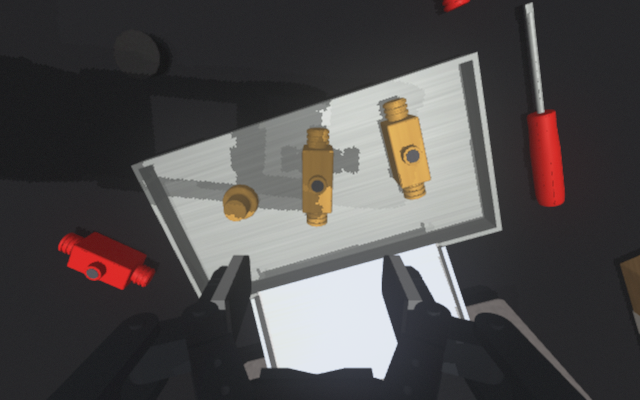

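The wrist view shows B's top port at (317,185) and A's at (412,155), where the estimates put them. B is parallel to the pads and the plug is clear at (238,203). I'll go down onto B.

Emit:
drive_tool --rows '[50,0.5,1,0,0,0,72,100,0.5,1,0,0,0,72,140,0.5,1,0,0,0,72,165,0.5,1,0,0,0,72,180,0.5,1,0,0,0,72,187,0.5,1,0,0,0,72,187,0.5,1,0,0,0,72]'

```text
clock: 3.2
eef_pos: [516.2, -212.4, 13.2]
tcp_rot: [1.22, 1.57, -0.667]
contact_force: [0.6, -0.0, -0.4]
opening: 0.721
```

```bash
python3 - <<'E'
from h import *
st(); cv2.imwrite("pics/w2.png",grab_frame("wrist")[:,:,::-1]);
E
```

```text
t 3.2 tcp [ 516.2 -212.4   13.2] x [ 0. -0. -1.] jaw -18.1 F [ 0.64 -0.04 -0.38] M [ 0.04  0.01 -0.08] open 0.721 q [-0.39  0.55  1.92 -0.    0.67 -0.08]
```

View pics/w2.png

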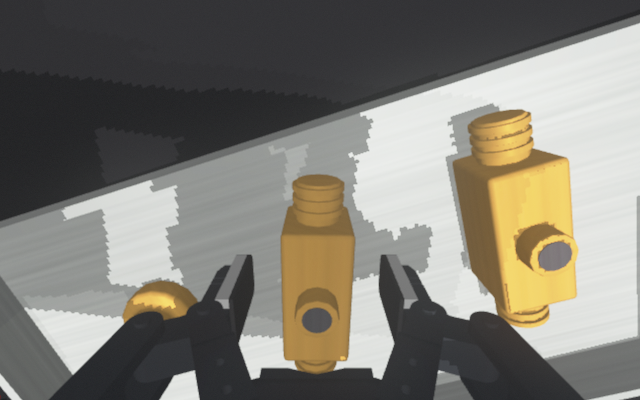

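B sits centred between the pads, with its top port at (316,320) and the pads at about x = 243 and 390. Next I close on it.

Emit:
drive_tool --rows '[0,0,0,0,0,0,20,0,0,0,0,0,0,20,0,0,0,0,0,0,20,0,0,0,0,0,0,20,0,0,0,0,0,0,20,0,0,0,0,0,0,20]' --newtons 50

```text
clock: 4.0
eef_pos: [517.2, -212.9, 14.5]
tcp_rot: [1.464, 1.568, -0.422]
contact_force: [-0.4, 0.5, 6.7]
opening: 0.343
```

```bash
python3 - <<'E'
from h import *
st()
E
```

```text
t 4.0 tcp [ 517.2 -212.9   14.5] x [ 0.003 -0.001 -1.   ] jaw -18.1 F [-0.42  0.52  6.7 ] M [ 0.09  0.2  -0.03] open 0.343 q [-0.39  0.55  1.92 -0.    0.67 -0.08]
```

Emit:
drive_tool --rows '[-5,0,0,0,0,0,20,-20,0,0,0,0,0,20,-50,0,0,0,0,0,20,-90,0,0,0,0,0,20,-140,0,0,0,0,0,20,-185,0,0,0,0,0,20,-195,0,0,0,0,0,20,-195,0,0,0,0,0,20]'

```text
clock: 5.0
eef_pos: [516.5, -212.7, 210.0]
tcp_rot: [1.469, 1.567, -0.418]
contact_force: [0.4, -0.5, -1.9]
opening: 0.341
```

```bash
python3 - <<'E'
from h import *
st(); cv2.imwrite("pics/w3.png",grab_frame("wrist")[:,:,::-1]); st(); go((490.9,75.9,205),-10)
E
```

```text
t 5.0 tcp [ 516.5 -212.7  210. ] x [ 0.003 -0.002 -1.   ] jaw -18.1 F [ 0.35 -0.46 -1.86] M [ 0.09  0.02 -0.02] open 0.341 q [-0.39  0.27  1.8  -0.    1.07 -0.08]
t 5.05 tcp [ 515.9 -212.5  208.8] x [ 0.002 -0.001 -1.   ] jaw -18.1 F [ 0.3  -0.13 -2.49] M [ 0.06 -0.   -0.04] open 0.343 q [-0.39  0.27  1.8  -0.    1.07 -0.08]
opt 0 shift [   3.5 -113.4 -266.3] rot [-8.1  0.  -0.1]
opt 180 shift [   3.5 -113.4 -266.3] rot [ 1.719e+02 -1.000e-01 -0.000e+00]
```

View pics/w3.png

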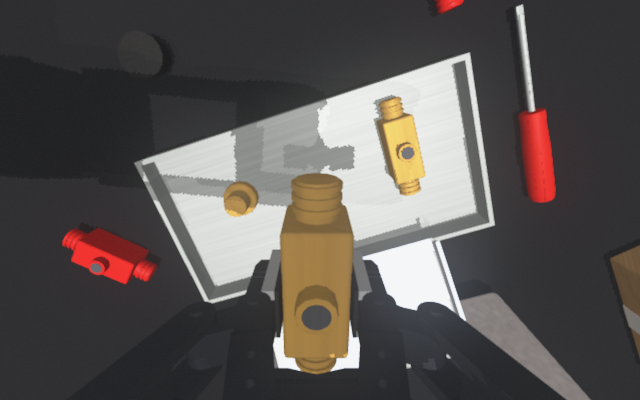

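Emit:
drive_tool --rows '[3,-20,-45,-1,0,0,20,3,-42,-99,-3,0,0,20,3,-64,-150,-5,0,0,20,3,-85,-200,-7,0,0,20,3,-102,-240,-8,0,0,20,3,-110,-260,-8,0,0,20,3,-113,-266,-8,0,0,20,3,-113,-266,-8,0,0,20,3,-113,-266,-8,0,0,20]'

```text
clock: 6.18
eef_pos: [491.0, 74.6, 205.1]
tcp_rot: [0.746, 1.569, -1.002]
contact_force: [0.1, 0.2, -2.4]
opening: 0.344
```

```bash
python3 - <<'E'
from h import *
st(); cv2.imwrite("pics/w4.png",grab_frame("wrist")[:,:,::-1]); st(); go((490.9,75.9,43),-10)
E
```

```text
t 6.17 tcp [491.   74.6 205.1] x [ 0.001 -0.001 -1.   ] jaw -10.1 F [ 0.13  0.18 -2.35] M [-0.01 -0.    0.  ] open 0.344 q [ 0.15  0.18  1.93 -0.    1.03  0.33]
t 6.22 tcp [491.1  74.6 205.3] x [ 0.001 -0.001 -1.   ] jaw -10.2 F [ 0.11  0.12 -1.2 ] M [-0.01 -0.05 -0.02] open 0.339 q [ 0.15  0.18  1.93 -0.    1.03  0.33]
opt 0 shift [162.3  -0.6  -1.4] rot [-0.2  0.  -0.1]
opt 180 shift [162.3  -0.6  -1.4] rot [ 1.798e+02 -1.000e-01 -1.000e-01]
```

View pics/w4.png

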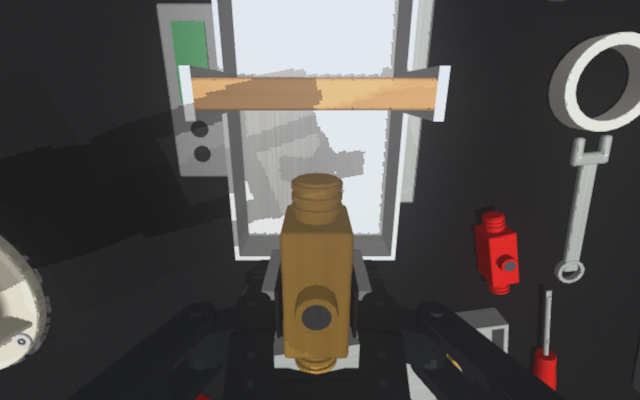

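```bash
python3 - <<'E'
from h import *
a,b=onz("wrist",(236,258),80),onz("wrist",(397,258),80); print(a,b)
a,b=onz("wrist",(193,78),156),onz("wrist",(437,78),156); print(a,b,(a+b)/2)
E
```

```text
[404.68649013  23.11707442  80.        ] [553.12241871  -3.50249847  80.        ]
[438.63117399 175.37565947 156.        ] [571.94468934 151.5363168  156.        ] [505.28793167 163.45598814 156.        ]
```

Emit:
drive_tool --rows '[40,-0.6,-1.4,0,0,0,20,85,-0.6,-1.4,0,0,0,20,120,-0.6,-1.4,0,0,0,20,142,-0.6,-1.4,0,0,0,20,152,-0.6,-1.4,0,0,0,20,156,-0.6,-1.4,0,0,0,20,158,-0.6,-1.4,0,0,0,20]'

```text
clock: 7.1
eef_pos: [491.6, 75.8, 47.8]
tcp_rot: [1.366, 1.568, -0.382]
contact_force: [-0.2, 0.1, -2.0]
opening: 0.342
```

```bash
python3 - <<'E'
from h import *
st(); cv2.imwrite("pics/w5.png",grab_frame("wrist")[:,:,::-1]);cv2.imwrite("pics/s5.png",cv2.resize(grab_frame("side")[150:300,230:430,::-1],None,fx=4,fy=4)); st()
E
```

```text
t 7.1 tcp [491.6  75.8  47.8] x [ 0.002 -0.001 -1.   ] jaw -10.2 F [-0.15  0.07 -2.04] M [-0.01  0.02 -0.  ] open 0.342 q [ 0.15  0.42  2.04 -0.    0.68  0.33]
t 7.2 tcp [491.4  75.9  47.8] x [ 0.002 -0.001 -1.   ] jaw -10.2 F [ 0.11 -1.09 -2.26] M [ 0.03 -0.02  0.02] open 0.342 q [ 0.15  0.42  2.04 -0.    0.68  0.33]
```

View pics/s5.png

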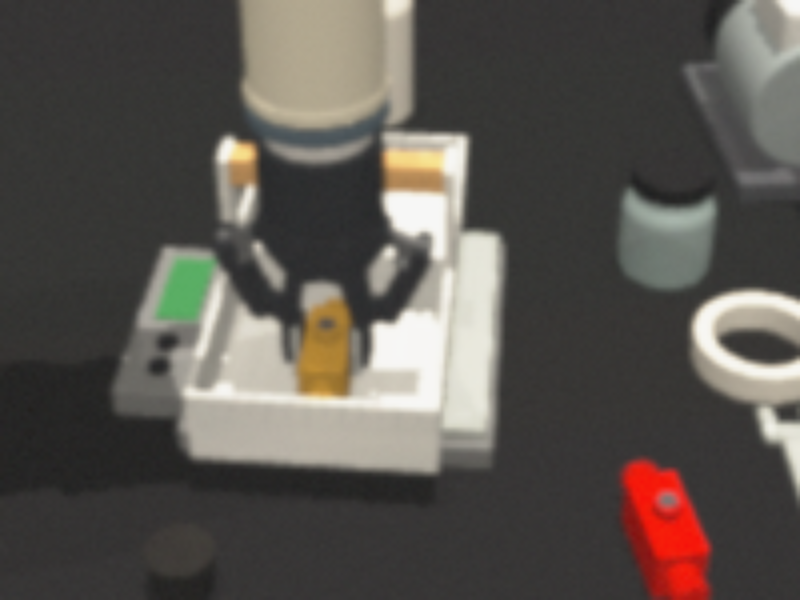

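View pics/w5.png

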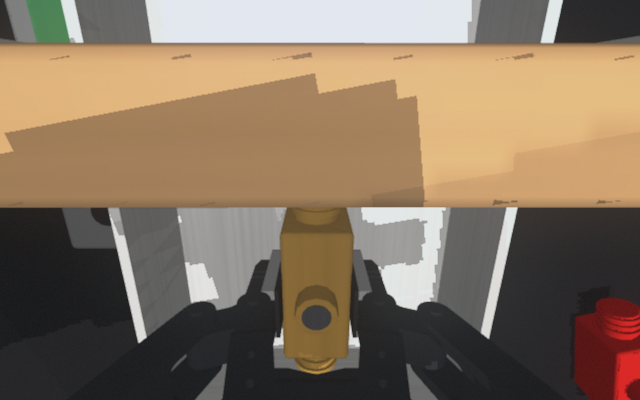

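Emit:
drive_tool --rows '[1.5,0,0,0,0,0,20,2.5,0,0,0,0,0,20,3.5,0,0,0,0,0,20,3.5,0,0,0,0,0,20]'

```text
clock: 7.7
eef_pos: [491.4, 75.9, 44.3]
tcp_rot: [1.351, 1.569, -0.397]
contact_force: [-0.1, -0.5, -2.7]
opening: 0.346
```

```bash
python3 - <<'E'
from h import *
st()
E
```

```text
t 7.7 tcp [491.4  75.9  44.3] x [ 0.002 -0.001 -1.   ] jaw -10.2 F [-0.13 -0.51 -2.7 ] M [ 0.   -0.01  0.01] open 0.346 q [ 0.15  0.43  2.04 -0.    0.67  0.33]
```

Emit:
drive_tool --rows '[0.8,0,0,0,0,0,20,1.2,0,0,0,0,0,20,1.5,0,0,0,0,0,20,1.5,0,0,0,0,0,20]'

```text
clock: 8.2
eef_pos: [491.5, 75.9, 43.5]
tcp_rot: [1.359, 1.569, -0.389]
contact_force: [-3.8, -1.5, 11.3]
opening: 0.339
```

```bash
python3 - <<'E'
from h import *
st()
E
```

```text
t 8.2 tcp [491.5  75.9  43.5] x [ 0.002 -0.001 -1.   ] jaw -10.2 F [-3.81 -1.5  11.34] M [-0.05  0.58 -0.03] open 0.339 q [ 0.15  0.43  2.04 -0.    0.67  0.33]
```

Emit:
drive_tool --rows '[-0.5,0,0,0,0,0,36,-0.5,0,0,0,0,0,45,-0.5,0,0,0,0,0,55,-1,0,0,0,0,0,60,-1,0,0,0,0,0,60,-15,0,0,0,0,0,60,-60,0,0,0,0,0,60,-110,0,0,0,0,0,65,-160,0,0,0,0,0,70,-170,0,0,0,0,0,72]'

```text
clock: 9.45
eef_pos: [493.0, 76.4, 217.9]
tcp_rot: [1.769, 1.562, 0.021]
contact_force: [-0.6, -1.2, 0.1]
opening: 0.722
```

```bash
python3 - <<'E'
from h import *
st(); cv2.imwrite("pics/w6.png",grab_frame("wrist")[:,:,::-1]);cv2.imwrite("pics/s6.png",cv2.resize(grab_frame("side")[150:300,230:430,::-1],None,fx=4,fy=4)); st();go((607,-213,190),-1.6)
E
```

```text
t 9.45 tcp [493.   76.4 217.9] x [ 0.009  0.    -1.   ] jaw -10.2 F [-0.62 -1.16  0.05] M [ 0.    0.05 -0.04] open 0.722 q [ 0.15  0.17  1.92 -0.    1.05  0.33]
t 9.55 tcp [491.7  76.2 215.1] x [ 0.005 -0.    -1.   ] jaw -10.2 F [-0.81  0.59 -0.61] M [0.03 0.02 0.03] open 0.719 q [ 0.15  0.17  1.92 -0.    1.05  0.33]
opt 0 shift [ 25.8 164.4 264.3] rot [-8.6 -0.  -0.3]
opt 180 shift [ 25.8 164.4 264.3] rot [171.4  -0.4   0. ]
```

View pics/s6.png

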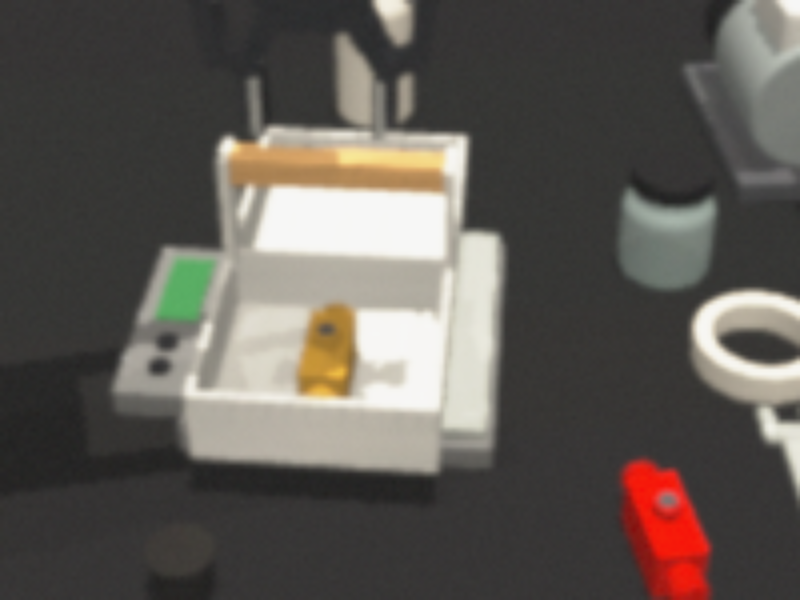

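View pics/w6.png

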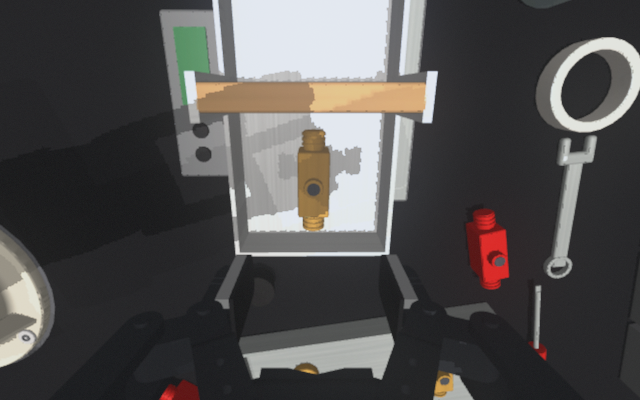

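B lies upright in the middle of the right bay, with its top port at (313,190) in the wrist view. On to A.

Emit:
drive_tool --rows '[26,30,50,-2,0,0,72,26,60,98,-4,0,0,72,26,90,148,-6,0,0,72,26,125,200,-8,0,0,72,26,155,245,-8.6,0,0,72,26,164,264,-8.6,0,0,72,26,164,264,-8.6,0,0,72,26,164,264,-8.6,0,0,72]'

```text
clock: 10.55
eef_pos: [605.7, -211.2, 188.9]
tcp_rot: [1.827, 1.568, 0.229]
contact_force: [-0.1, 0.1, 0.1]
opening: 0.72
```

```bash
python3 - <<'E'
from h import *
st(); cv2.imwrite("pics/w7.png",grab_frame("wrist")[:,:,::-1]); print(proj("wrist",(607,-213,51)));go((607,-213,12.5),-1.6)
E
```

```text
t 10.55 tcp [ 605.7 -211.2  188.9] x [ 0.003  0.001 -1.   ] jaw -1.5 F [-0.06  0.12  0.15] M [ 0.    0.05 -0.02] open 0.72 q [-0.34  0.42  1.64  0.    1.08 -0.31]
[317.95204549 188.93635808]
opt 0 shift [176.8   0.5   2. ] rot [ 0.1 -0.  -0.2]
opt 180 shift [176.8   0.5   2. ] rot [-179.9    0.3   -0. ]
```

View pics/w7.png

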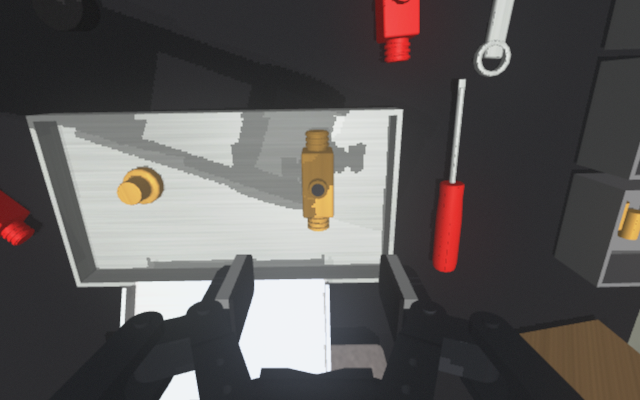

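A's port is at (318,189), exactly where predicted. I'll descend and close.

Emit:
drive_tool --rows '[50,0.5,2,0,0,-0.2,72,100,0.5,2,0,0,-0.2,72,138,0.5,2,0,0,-0.2,72,160,0.5,2,0,0,-0.2,72,172,0.5,2,0,0,-0.2,72,176,0.5,2,0,0,-0.2,72,176,0.5,2,0,0,-0.2,72]'

```text
clock: 11.48
eef_pos: [607.5, -212.8, 14.0]
tcp_rot: [1.802, 1.57, 0.205]
contact_force: [-0.1, 0.2, 0.1]
opening: 0.717
```

Emit:
drive_tool --rows '[0,0,0,0,0,0,20,0,0,0,0,0,0,20,0,0,0,0,0,0,20,0,0,0,0,0,0,20,0,0,0,0,0,0,20,0,0,0,0,0,0,20]'

```text
clock: 12.22
eef_pos: [608.2, -213.1, 15.1]
tcp_rot: [1.488, 1.568, -0.108]
contact_force: [0.1, -0.2, 7.0]
opening: 0.343
```

Emit:
drive_tool --rows '[-5,0,0,0,0,0,20,-20,0,0,0,0,0,20,-50,0,0,0,0,0,20,-90,0,0,0,0,0,20,-140,0,0,0,0,0,20,-185,0,0,0,0,0,20,-200,0,0,0,0,0,20,-200,0,0,0,0,0,20]'

```text
clock: 13.22
eef_pos: [607.9, -213.2, 215.9]
tcp_rot: [1.409, 1.566, -0.188]
contact_force: [0.1, 0.3, -3.3]
opening: 0.339
```

```bash
python3 - <<'E'
from h import *
st(); cv2.imwrite("pics/w8.png",grab_frame("wrist")[:,:,::-1]); st();go((518.7,233.5,215),-10)
E
```

```text
t 13.22 tcp [ 607.9 -213.2  215.9] x [ 0.004 -0.001 -1.   ] jaw -1.5 F [ 0.1   0.27 -3.26] M [-0.01  0.08  0.03] open 0.339 q [-0.34  0.39  1.61  0.    1.13 -0.31]
t 13.28 tcp [ 607.1 -212.9  214.3] x [ 0.002  0.    -1.   ] jaw -1.5 F [-0.25  0.42 -2.8 ] M [-0.03  0.03  0.03] open 0.34 q [-0.34  0.4   1.61  0.    1.13 -0.31]
opt 0 shift [  -0.8 -100.  -443.9] rot [ 8.5 -0.  -0.1]
opt 180 shift [  -0.8 -100.  -443.9] rot [-171.5    0.2   -0. ]
```

View pics/w8.png

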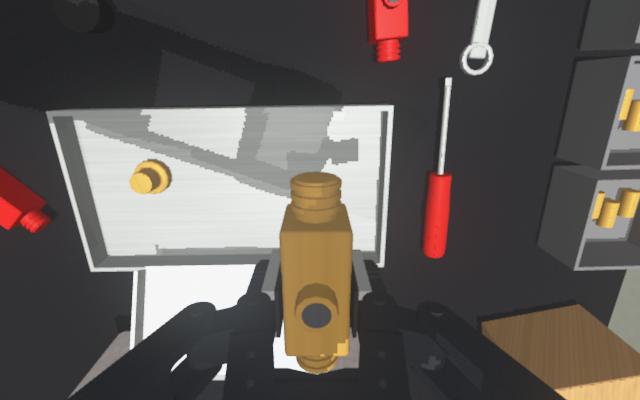

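Emit:
drive_tool --rows '[-1,-10,-40,1,0,0,20,-1,-21,-92,2,0,0,20,-1,-33,-148,3,0,0,20,-1,-46,-204,4,0,0,20,-1,-59,-260,5,0,0,20,-1,-71,-316,6,0,0,20,-1,-82,-365,7,0,0,20,-1,-91,-405,8,0,0,20,-1,-97,-432,8.5,0,0,20,-1,-100,-444,8.5,0,0,20]'

```text
clock: 14.52
eef_pos: [517.3, 234.4, 213.1]
tcp_rot: [-0.632, 1.569, -2.376]
contact_force: [-0.7, -0.1, -1.6]
opening: 0.342
```

Emit:
drive_tool --rows '[0,0,-2,0,0,0,20,0,0,-2,0,0,0,20,0,0,-2,0,0,0,20]'

```text
clock: 14.9
eef_pos: [517.8, 235.4, 212.9]
tcp_rot: [-0.591, 1.568, -2.336]
contact_force: [-0.1, -0.7, -2.4]
opening: 0.339
```

```bash
python3 - <<'E'
from h import *
st(); cv2.imwrite("pics/w9.png",grab_frame("wrist")[:,:,::-1]); st();go((518.7,233.5,48),-10)
E
```

```text
t 14.9 tcp [517.8 235.4 212.9] x [-0.002 -0.002 -1.   ] jaw -10.0 F [-0.05 -0.74 -2.42] M [ 0.06 -0.03  0.01] open 0.339 q [ 0.42  0.29  1.77 -0.    1.09  0.6 ]
t 14.95 tcp [517.9 235.5 213. ] x [-0.001 -0.002 -1.   ] jaw -10.0 F [ 0.02  0.35 -1.17] M [-0.01  0.01 -0.02] open 0.343 q [ 0.42  0.29  1.77 -0.    1.09  0.6 ]
opt 0 shift [165.    1.4   1.6] rot [0.  0.1 0.1]
opt 180 shift [165.    1.4   1.6] rot [-1.8e+02 -1.0e-01  2.0e-01]
```

View pics/w9.png

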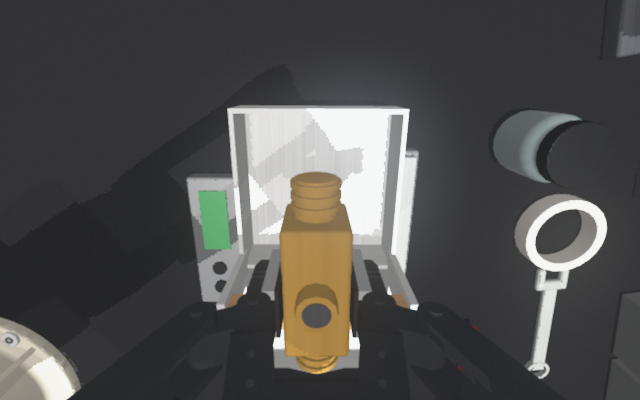

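Emit:
drive_tool --rows '[40,1.4,1.6,0,0,0,20,85,1.4,1.6,0,0,0,20,122,1.4,1.6,0,0,0,20,145,1.4,1.6,0,0,0,20,157,1.4,1.6,0,0,0,20,163,1.4,1.6,0,0,0,20,166,1.4,1.6,0,0,0,20,167,1.4,1.6,0,0,0,20]'

```text
clock: 15.95
eef_pos: [519.2, 233.6, 46.6]
tcp_rot: [-0.182, 1.57, -1.927]
contact_force: [0.1, 0.7, -2.2]
opening: 0.342
```

```bash
python3 - <<'E'
from h import *
st()
E
```

```text
t 15.95 tcp [519.2 233.6  46.6] x [-0.    -0.001 -1.   ] jaw -10.0 F [ 0.09  0.72 -2.22] M [ 0.04 -0.   -0.01] open 0.342 q [ 0.42  0.51  1.89 -0.    0.75  0.6 ]
```

Emit:
drive_tool --rows '[1,0,0,0,0,0,20,1.6,0,0,0,0,0,20,2.2,0,0,0,0,0,20,2.2,0,0,0,0,0,20]'

```text
clock: 16.45
eef_pos: [519.2, 233.6, 44.5]
tcp_rot: [-0.182, 1.57, -1.927]
contact_force: [-0.0, 0.8, -1.7]
opening: 0.342
```

Emit:
drive_tool --rows '[0.4,0,0,0,0,0,20,0.8,0,0,0,0,0,20,0.8,0,0,0,0,0,20]'

```text
clock: 16.82
eef_pos: [519.2, 233.6, 44.1]
tcp_rot: [-0.152, 1.57, -1.896]
contact_force: [-2.2, -1.2, 4.2]
opening: 0.339
```

Contact is felt (about 6 N of change). Now release and rise.

Emit:
drive_tool --rows '[-0.2,0,0,0,0,0,36,-0.2,0,0,0,0,0,45,-0.2,0,0,0,0,0,55,-1,0,0,0,0,0,60,-1,0,0,0,0,0,60,-15,0,0,0,0,0,60,-60,0,0,0,0,0,60,-110,0,0,0,0,0,60,-160,0,0,0,0,0,60,-180,0,0,0,0,0,60]'

```text
clock: 18.08
eef_pos: [520.5, 234.4, 228.6]
tcp_rot: [1.992, 1.566, 0.247]
contact_force: [0.1, -0.2, -0.2]
opening: 0.601
```

```bash
python3 - <<'E'
from h import *
st(); cv2.imwrite("pics/s10.png",cv2.resize(grab_frame("side")[150:300,230:430,::-1],None,fx=4,fy=4)); st();go((504.8,155,225),80)
E
```

```text
t 18.07 tcp [520.5 234.4 228.6] x [ 0.005  0.001 -1.   ] jaw -10.0 F [ 0.1  -0.22 -0.23] M [ 0.04  0.02 -0.01] open 0.601 q [ 0.42  0.27  1.76 -0.    1.11  0.6 ]
t 18.12 tcp [521.1 234.7 230. ] x [ 0.006  0.002 -1.   ] jaw -10.0 F [0.84 0.74 1.94] M [ 0.01 -0.06 -0.02] open 0.598 q [ 0.42  0.27  1.76 -0.    1.11  0.6 ]
opt 0 shift [ 4.7 -2.3 81.3] rot [-90.    0.1  -0.4]
opt 180 shift [ 4.7 -2.3 81.3] rot [90.  -0.4 -0.1]
```

View pics/s10.png

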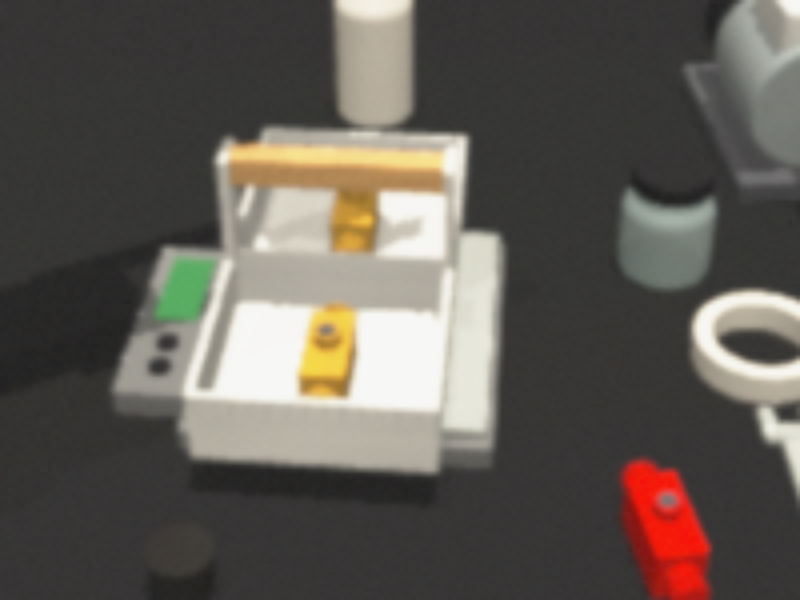

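Emit:
drive_tool --rows '[5,-2,20,-10,0,0,60,5,-2,40,-20,0,0,60,5,-2,60,-30,0,0,60,5,-2,75,-40,0,0,60,5,-2,81,-50,0,0,60,5,-2,81,-60,0,0,60,5,-2,81,-70,0,0,60,5,-2,81,-80,0,0,60,5,-2,81,-90,0,0,60,5,-2,81,-90,0,0,60]'

```text
clock: 19.38
eef_pos: [504.9, 155.2, 224.6]
tcp_rot: [0.468, 1.565, 0.293]
contact_force: [-0.3, -0.1, 0.4]
opening: 0.6
```

Emit:
drive_tool --rows '[0,0,0,0,0,0,60,0,0,0,0,0,0,60]'

```text
clock: 19.62
eef_pos: [504.8, 155.1, 224.6]
tcp_rot: [0.471, 1.565, 0.294]
contact_force: [0.1, 0.1, 0.7]
opening: 0.601
```

```bash
python3 - <<'E'
from h import *
st(); s=r.sense(); cv2.imwrite("pics/w11.png",grab_frame("wrist")[:,:,::-1]); print(proj("wrist",(504.8,155,156)));go((504.8,155,126),80)
E
```

```text
t 19.62 tcp [504.8 155.1 224.6] x [ 0.006  0.002 -1.   ] jaw 79.8 F [0.07 0.15 0.7 ] M [-0.03  0.02  0.02] open 0.601 q [ 0.3   0.21  1.85 -0.    1.08 -1.1 ]
[314.6003438  215.77014492]
opt 0 shift [98.6 -0.4 -0.6] rot [-0.1  0.3 -0.2]
opt 180 shift [98.6 -0.4 -0.6] rot [179.9  -0.3  -0.5]
```

View pics/w11.png

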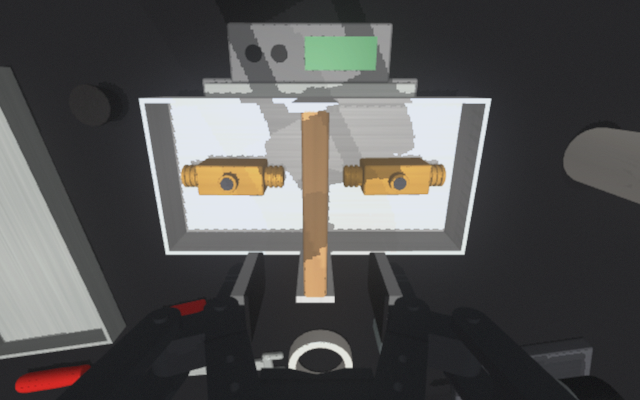

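Emit:
drive_tool --rows '[40,-0.4,-0.6,0,0.3,-0.2,60,70,-0.4,-0.6,0,0.3,-0.2,60,88,-0.4,-0.6,0,0.3,-0.2,60,96,-0.4,-0.6,0,0.3,-0.2,60,98.5,-0.4,-0.6,0,0.3,-0.2,60,98.5,-0.4,-0.6,0,0.3,-0.2,60]'

```text
clock: 20.42
eef_pos: [505.1, 155.2, 126.7]
tcp_rot: [-0.308, 1.57, -0.485]
contact_force: [-0.8, 0.4, -0.4]
opening: 0.598
```

```bash
python3 - <<'E'
from h import *
st(); s=r.sense(); cv2.imwrite("pics/w12.png",grab_frame("wrist")[:,:,::-1]); go((504.8,155,126),80)
E
```

```text
t 20.43 tcp [505.1 155.2 126.7] x [ 0.001 -0.    -1.   ] jaw 79.9 F [-0.84  0.37 -0.44] M [0.03 0.01 0.07] open 0.598 q [ 0.3   0.33  1.93 -0.    0.88 -1.1 ]
opt 0 shift [ 0.8 -0.2 -0.4] rot [-0.1  0.1  0. ]
opt 180 shift [ 0.8 -0.2 -0.4] rot [ 1.799e+02  0.000e+00 -1.000e-01]
```

View pics/w12.png

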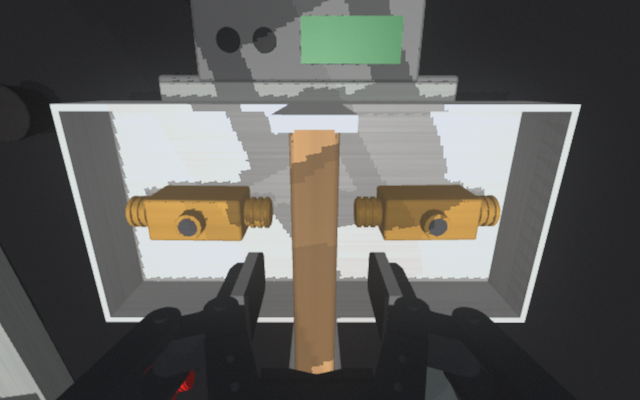

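The bar is centred between the pads. Close on it.

Emit:
drive_tool --rows '[0,0,0,0,0,0,0,0,0,0,0,0,0,0,0,0,0,0,0,0,0,0,0,0,0,0,0,0,0,0,0,0,0,0,0,0,0,0,0,0,0,0]' --newtons 90

```text
clock: 21.22
eef_pos: [505.6, 155.0, 127.6]
tcp_rot: [-0.098, 1.569, -0.275]
contact_force: [-0.7, -2.6, 5.5]
opening: 0.192
```

```bash
python3 - <<'E'
from h import *
st()
E
```

```text
t 21.23 tcp [505.6 155.  127.6] x [ 0.002 -0.001 -1.   ] jaw 79.9 F [-0.74 -2.58  5.55] M [-0.36  0.24  0.04] open 0.192 q [ 0.3   0.33  1.93 -0.    0.88 -1.1 ]
```

Emit:
drive_tool --rows '[-2,0,0,0,0,0,0,-5,0,0,0,0,0,0,-10,0,0,0,0,0,0,-16,0,0,0,0,0,0,-24,0,0,0,0,0,0,-32,0,0,0,0,0,0,-40,0,0,0,0,0,0,-46,0,0,0,0,0,0,-50,0,0,0,0,0,0,-50,0,0,0,0,0,0]'

```text
clock: 22.48
eef_pos: [505.6, 155.1, 177.8]
tcp_rot: [-0.007, 1.568, -0.184]
contact_force: [-0.3, -0.0, -7.4]
opening: 0.193
```

```bash
python3 - <<'E'
from h import *
st(); cv2.imwrite("pics/s13.png",cv2.resize(grab_frame("side")[110:290,220:440,::-1],None,fx=3.6,fy=3.3)); st();go((505,155,227),80)
E
```

```text
t 22.48 tcp [505.6 155.1 177.8] x [ 0.003 -0.    -1.   ] jaw 79.9 F [-0.32 -0.02 -7.41] M [-0.03 -0.    0.02] open 0.193 q [ 0.3   0.26  1.89 -0.    0.98 -1.1 ]
t 22.52 tcp [505.5 155.  177.6] x [ 0.002 -0.001 -1.   ] jaw 79.9 F [ 0.79  0.49 -8.28] M [ 0.    0.01 -0.  ] open 0.198 q [ 0.3   0.26  1.89 -0.    0.98 -1.1 ]
opt 0 shift [-49.4  -0.1  -0.3] rot [-0.1  0.1  0. ]
opt 180 shift [-49.4  -0.1  -0.3] rot [179.9   0.   -0.2]
```

View pics/s13.png

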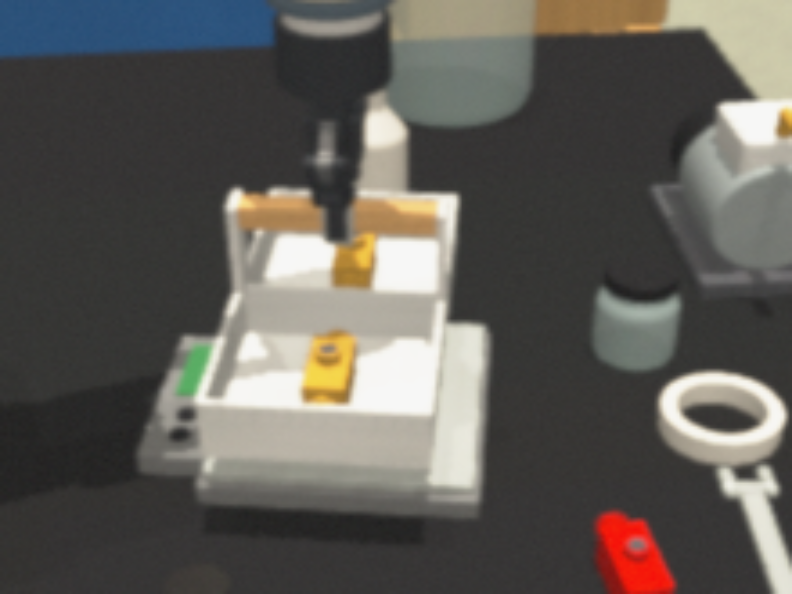

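The tote is off the scale and level, with both fittings in place. I'll rise the remaining 50 mm.

Emit:
drive_tool --rows '[-3,0,0,0,0,0,0,-8,0,0,0,0,0,0,-15,0,0,0,0,0,0,-23,0,0,0,0,0,0,-32,0,0,0,0,0,0,-40,0,0,0,0,0,0,-46,0,0,0,0,0,0,-49,0,0,0,0,0,0,-50,0,0,0,0.1,0,0,-50,0,0,0,0.1,0,0]'

```text
clock: 23.78
eef_pos: [505.3, 155.0, 227.4]
tcp_rot: [-1.339, 1.57, -1.515]
contact_force: [-0.1, 0.9, -7.1]
opening: 0.197
```

Emit:
drive_tool --rows '[0,0,0,0,0,0,0,0,0,0,0,0,0,0,0,0,0,0,0,0,0,0,0,0,0,0,0,0]'

```text
clock: 24.28
eef_pos: [505.3, 155.0, 227.4]
tcp_rot: [-1.499, 1.57, -1.675]
contact_force: [0.3, 0.0, -6.8]
opening: 0.196
```

```bash
python3 - <<'E'
from h import *
st(); im=grab_frame("side")[:,:,::-1]; cv2.imwrite("pics/s14.png",cv2.resize(im[80:280,220:420],None,fx=3,fy=3)); cv2.imwrite("pics/s14f.png",im); cv2.imwrite("pics/t14.png",cv2.resize(grab_frame("top")[120:290,240:480,::-1],None,fx=3.3,fy=3.3));cv2.imwrite("pics/w14.png",grab_frame("wrist")[:,:,::-1]); st()
E
```

```text
t 24.27 tcp [505.3 155.  227.4] x [-0. -0. -1.] jaw 79.9 F [ 0.3   0.   -6.75] M [-0.01 -0.01 -0.04] open 0.196 q [ 0.3   0.21  1.84 -0.    1.09 -1.1 ]
t 24.43 tcp [505.3 155.  227.4] x [ 0. -0. -1.] jaw 79.9 F [ 0.07  1.67 -6.62] M [ 0.01 -0.06 -0.01] open 0.196 q [ 0.3   0.21  1.84 -0.    1.09 -1.1 ]
```

View pics/s14.png

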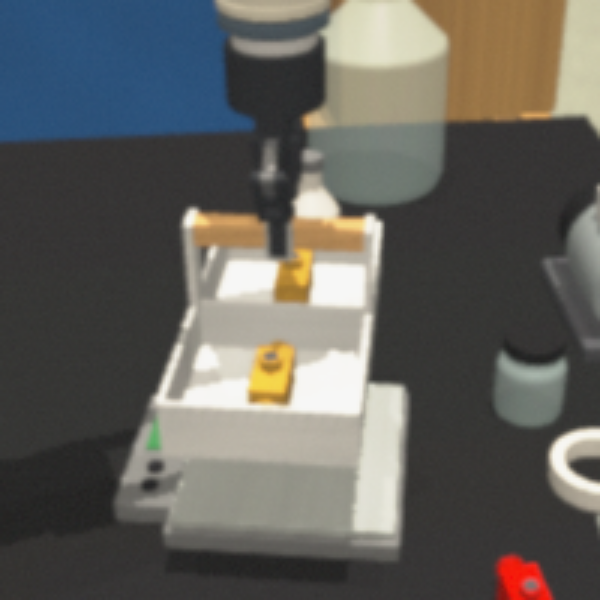

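View pics/s14f.png

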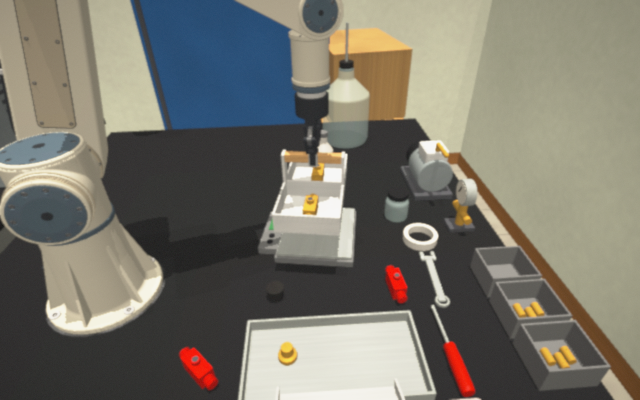

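View pics/w14.png

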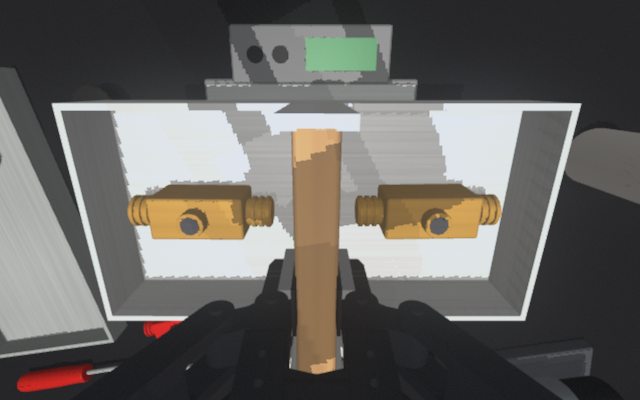

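```bash
python3 - <<'E'
from rig import sign_off
print(sign_off())
E
```

```text
the job is handed in; nothing more can be done
None
```

I laid both brass tee fittings upright in the tote, B in the right bay and A in the left, each set down until contact was felt and then released. I then gripped the tote's bar at 90 N and lifted it. I handed the job in at about 24.4 s with the tote still held in the air.

- **Height:** the TCP stood at z = 227.4 mm, against 126.7 just before closing on the bar. That puts the underside about 100 mm above the scale's platform.
- **Level and steady:** the tool axis was vertical, and the position did not change over the last 0.65 s. In the wrist view the tote's rim corners matched those from before the grip to within a pixel or so, so I saw no tilt or slip.
- **Fittings and load:** both fittings were still centred in their bays. The load read about 7 N, with almost no moment.
- **Everything else:** the plug, the red look-alikes and the other bench items looked unmoved in the last side picture.

The highest force I read was about 11 N, when fitting B touched the tote floor. I saw no failed or conflicting checks. The top picture from the end was saved but not viewed.

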